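Weight the dry box lid and crack its seal

TASK

Fit the two steel closing weights to the lid of the dry-storage box: slip the wide ring over the post on the lid first and then the narrow ring on top of it, both fully home, and let go of them. Then take the lid by its bar handle, pull it free from its sticky gasket and hold it slightly open, its front edge about 4 cm up and never thrown wide, with both rings still on the post; finish while still holding the lid there. Leave the other parts on the bench where they are.

Things in the scene. Friction and masses are not known exactly. Their poses are not given: they have to be found in the camera images.
- dry_lid (a joint): opening angle of the lid, rad: 0 shut, grows as the front edge (201 mm from the hinge) rises, 0.9 at most; 0.2 lifts it 40 mm. A springy gasket lip grips the front edge: the pull needed at the handle peaks at about 0.02 rad (15 to 20 N in all, lid and weights included), then drops; at 0.055 to 0.095 the lip pushes up a few N; from 0.1 on only weight is left. Let go, the lid drops to below 0.1.
- lid_hinge (a point): middle of the hinge axis, at the far upper rim of the fixed grey box (190 x 180 x 70 mm high, bolted down), 70 mm above the bench. Its x axis points from the handle side to the hinge side, y along the hinge axis, z up. With the lid shut the post is 75 mm and the handle 165 mm to -x of it.
- lid_post (a point): foot of the upright steel post on the aluminium lid, on the lid's flat top (82 mm above the bench when shut). The post is 13 mm thick and 47 mm tall, the last 7 mm tapered to 6 mm. Axes turn with the lid: z along the post, x toward the hinge. The lid plate is 202 x 192 mm.
- lid_handle (a point): middle of the handle bar on the lid near its front edge: a round dark bar 12 mm thick and 90 mm long along y, its middle 40 mm above the lid's top (122 mm above the bench when shut), on a leg at each end. It is 90 mm to -x of the post. Axes turn with the lid.
- wide_ring_center (a point): centre (half-way up) of the wide steel ring: 56 mm outside, hole 20 mm, 20 mm thick, about 0.2 kg, lying flat on the bench. z along its hole.
- wide_ring: the wide ring; origin at the centre of its underside, 10 mm below its centre.
- narrow_ring_center (a point): centre (half-way up) of the narrow steel ring: 40 mm outside, hole 20 mm, 20 mm thick, about 0.12 kg, lying flat on the bench. z along its hole.
- narrow_ring: the narrow ring; origin at the centre of its underside, 10 mm below its centre.
- capacitor: bystander: black upright capacitor can, 18 mm wide, 32 mm tall; origin at its underside.
- relay: bystander: small black relay block, 22 x 28 x 24 mm; origin at its underside.
- heatsink: bystander: finned metal heatsink, 40 x 40 x 18 mm; origin at its underside.
There are look-alikes about, which are no part of the job. What is shaped like the narrow_ring but black or red is not meant.

How it is judged:
On the way, in this order (a step that is already met when the one before it is completed fails the run):
1. the wide ring lies on the lid round its post, let go (z of wide_ring_center in the frame of lid_post between 0.007 and 0.013 m and x of wide_ring_center in the frame of lid_post between -0.006 and 0.006 m and y of wide_ring_center in the frame of lid_post between -0.006 and 0.006 m and angle between the z axis of wide_ring_center and the z axis of lid_post, either way round below 0.12 rad and contact force between wide_ring and the fingers below 0.1 N), for 0.2 s.
2. the narrow ring lies on the wide ring round the post, let go (all of step 1 and z of narrow_ring_center in the frame of lid_post between 0.027 and 0.033 m and x of narrow_ring_center in the frame of lid_post between -0.006 and 0.006 m and y of narrow_ring_center in the frame of lid_post between -0.006 and 0.006 m and angle between the z axis of narrow_ring_center and the z axis of lid_post, either way round below 0.12 rad and contact force between narrow_ring and the fingers below 0.1 N), for 0.2 s.
3. the seal is broken and the lid is held ajar (value of joint dry_lid between 0.14 and 0.34 rad and contact force between dry_lid and the fingers above 1 N), for 0.2 s.
At the end, for the whole second after the job is handed in: The fingers hold the lid (over 1 N) still at 0.14 to 0.34 rad (front edge 28 to 67 mm up), with the wide ring on the lid and the narrow ring on the wide ring (each within 3 mm of fully home along the post and 6 mm of its axis), neither touched by the fingers (all of step 2 and all of step 3 and velocity of joint dry_lid between -0.05 and 0.05 rad/s); the arm keeps its last pose, push and grip.
It fails at once if the lid is thrown wide open (over 0.5 rad) (value of joint dry_lid above 0.5 rad).
It fails at once if the capacitor is moved by more than 25 mm (distance of capacitor from where it was at the start of the episode above 0.025 m).
It fails at once if the relay is moved by more than 25 mm (distance of relay from where it was at the start of the episode above 0.025 m).
It fails at once if the heatsink is moved by more than 25 mm (distance of heatsink from where it was at the start of the episode above 0.025 m).
It also fails if it takes over 72 s, if anything falls off the work surface, if the arm or the gripper's body presses on something with over 40 N, if the wrist force passes 120 N, or if a joint passes its speed limit or range.

ROBOT

A 6-joint arm with a two-finger parallel gripper is mounted at the origin on a cart in front of the work surface, level with it; the furniture and walls round the work are solid. World frame = base frame: x ahead of the robot, y to its left, z up, the work surface at z = 0. Lengths are in m, angles in rad, forces in N, time in s.
With the tool pointing down it reaches from about 0.225 to 0.725 m from the base axis. Payload 3.1 kg.
Tool frame: the origin (TCP) lies between the finger pads; the fingertips stand 25 mm ahead of it and the grasp point (between the pads) lies 6 mm ahead of it (manip.tcp_to_tips is the distance from the TCP to the fingertips, in m); z points along the fingers, y is the direction in which the jaws open and shut (so a half turn about z gives the same grasp; the last joint's range is limited). The gripper opens to 85 mm and grips with 20 to 120 N. Pads are 22 mm wide; open, the fingers measure 114 mm over their backs; the gripper's body (76 mm by 85 mm) begins 54 mm behind the grasp point. The pads swing forward as they close: fully open they stand 13 mm farther back than shut.
Start: joints at [-1.268, 0.048, 0.099, 1.622, 0, 1.443], TCP at [0.219, -0.477, 0.256] pointing down, gripper open.
Joint ranges: [-2.91, 2.91], [-0.99, 1.94], [-1.21, 1.42], [-2.12, 2.29], [-1.49, 1.47], [-3.14, 3.14]. Speed limits (rad/s): [2.79, 2.79, 3.14, 3.14, 3.14, 3.14].

INTERFACE

Orientations are given as a unit quaternion [w, x, y, z].
In Python, from plant import manip gives the robot as it stands. The module is installed in compiled form; this text tells all that it offers.
- The arm moves only by the tool step_arm, never from a script. Its argument "deltas" is one flat list of numbers, 7 for each row, row after row: the closure, from 0 (fully open) to 1 (shut), then the shift along the world's x, y, z in m, then the turn, a rotation vector about the world's x, y, z in degrees. A call has exactly 8 rows; each row is the pose to reach, as a shift and turn from the pose commanded when the call began; what a row does not reach only later rows make up. A row lasts 1/12 s, in which the tool goes at most 41.7 mm and 7.16 degrees, less where a joint would pass 70% of its speed; a pose out of reach is approached as far as the arm can. A call with a gripper value outside its range is refused whole. The fingers move at their own pace and stop on an object; the grip force is fixed at half the most. Time passes only in rows, so rows that repeat a pose let the fingers close, or fill a call up. It gives the time, the measured TCP pose, the force and the opening at its end, in the units of the state.
- manip.observe(): the state, without advancing time (a new reading comes with each control period).
- manip.snapshot(name): name is "side" or "top"; returns a dict with "color" (480x640x3 uint8, red, green, blue), "vfov" (degrees; the focal length in pixels is half the picture's height over the tangent of half this angle, whatever the lens; pixels are square), "cx", "cy" (the principal point, pixels), "dist" ([k1, k2, p1, p2, k3] as OpenCV has them; the pictures are not rectified), "eye" and "orientation" of the camera in the world. Camera axes: x right, y up, looking along -z (the intrinsics and any distortion apply to the point x, -y, -z); pixel columns grow to the right and rows downward; lengths in m; the calibration is good to about 2 mm. A picture is of the moment at which its call begins. There is no depth.
- manip.job_done(): hands the job in, once; it reports no verdict.
The state is a dict: "t": time; "joints": joint angles; "qvel": joint speeds; "joint_efforts": joint torques, N m; "tcp_pos": TCP position; "tool_rot": TCP orientation; "wrist_force": force on the tool from outside, world axes, zero at the start; "wrist_torque": the same for the moment, N m; "opening": finger opening in m.
Only numpy, scipy, OpenCV 4.12 (cv2) and the standard library are available. Lean on these libraries where they do the work, as an engineer would, in place of code of your own. Each camera call takes 0.05 s, during which the arm holds its last target.

## Working session

There is one attempt and no reset: what is moved stays moved. The work goes in short steps, Python scripts to look and compute and a tool call to move; the robot and the scene stay as the last step left them, time stands still between calls to the robot, and variables do not carry over. Pictures are saved under pics/ and viewed, and the job is handed in when it is done.

Besides the shell and the picture viewer there is one more tool, called after ">>>" as a command line: name --argument value ..., lists and objects as JSON in quotes. step_arm: Moves the arm, as the interface text tells. Its arguments: {"type":"object","properties":{"deltas":{"type":"array","items":{"type":"number"}}},"required":["deltas"]}

```bash
mkdir -p pics; cat > h.py <<'E'
import numpy as np, cv2
from plant import manip
def snap(n,f):
    s=manip.snapshot(n); cv2.imwrite('pics/'+f+'.png',s['color'][:,:,::-1]); 
    np.save('pics/'+f+'.npy',s,allow_pickle=True); return s
def load(f): return np.load('pics/'+f+'.npy',allow_pickle=True).item()
def R(q):
    from scipy.spatial.transform import Rotation as Ro
    return Ro.from_quat([q[1],q[2],q[3],q[0]]).as_matrix()
def KD(s):
    f=240/np.tan(np.radians(s['vfov'])/2)
    return np.array([[f,0,s['cx']],[0,f,s['cy']],[0,0,1.]]),np.array(s['dist'],float)
def ray(s,uv):
    K,D=KD(s); p=cv2.undistortPoints(np.array(uv,float).reshape(-1,1,2),K,D).reshape(-1,2)
    d=np.c_[p[:,0],-p[:,1],-np.ones(len(p))]@R(s['orientation']).T
    return np.array(s['eye']),d
def plane(s,uv,z):
    e,d=ray(s,uv); return e+d*((z-e[2])/d[:,2])[:,None]
def proj(s,P):
    K,D=KD(s); c=(np.atleast_2d(P)-np.array(s['eye']))@R(s['orientation']); c=c*[1,-1,-1]
    return cv2.projectPoints(c.reshape(-1,1,3),np.zeros(3),np.zeros(3),K,D)[0].reshape(-1,2)
def tri(s1,uv1,s2,uv2):
    e1,d1=ray(s1,uv1);e2,d2=ray(s2,uv2);out=[]
    for a,b in zip(d1,d2):
        t=np.linalg.lstsq(np.c_[a,-b],e2-e1,rcond=None)[0]
        p,q=e1+a*t[0],e2+b*t[1]; out.append(np.r_[(p+q)/2,np.linalg.norm(p-q)])
    return np.array(out)
E
python3 - <<'E'
from h import *
for n in('side','top'):
    s=snap(n,n+'0'); print({k:v for k,v in s.items() if k!='color'})
print(manip.observe(), manip.tcp_to_tips)
E
```

```text
{'vfov': 49.52644927260321, 'cx': 329.66789758908874, 'cy': 229.7432220578412, 'dist': array([-0.06367339,  0.        ,  0.        ,  0.        ,  0.        ]), 'eye': array([0.44919681, 1.22413792, 0.63344194]), 'orientation': array([-0.00794144, -0.01455737,  0.5342053 ,  0.84519211])}
{'vfov': 53.181944471174255, 'cx': 320.74086550782954, 'cy': 244.1540659910162, 'dist': array([-0.09983518,  0.        ,  0.        ,  0.        ,  0.        ]), 'eye': array([0.2047832 , 0.09260914, 1.47865839]), 'orientation': array([ 0.71997271,  0.07740877, -0.07522253, -0.68555725])}
{'t': 0.1, 'joints': array([-1.26783382e+00,  4.86815317e-02,  9.77115044e-02,  1.62200277e+00,
       -3.15217714e-05,  1.44301846e+00]), 'qvel': array([ 0.00026152, -0.0010831 ,  0.0021084 ,  0.00161955, -0.00096076,
       -0.00178819]), 'joint_efforts': array([ 3.96730451e-03, -3.39850116e+01,  3.20936394e+01,  1.57849118e-02,
       -1.55443336e-04,  2.88855617e-06]), 'tcp_pos': array([ 0.21904616, -0.47655332,  0.25521008]), 'tool_rot': array([-1.08268611e-03,  9.76896766e-01,  2.13708969e-01, -1.10899804e-04]), 'wrist_force': array([ 0.27033404, -0.11483185, -0.43153474]), 'wrist_torque': array([ 0.02309272, -0.02086374, -0.02409918]), 'opening': 0.08518764043940098} 0.025
```

View pics/side0.png

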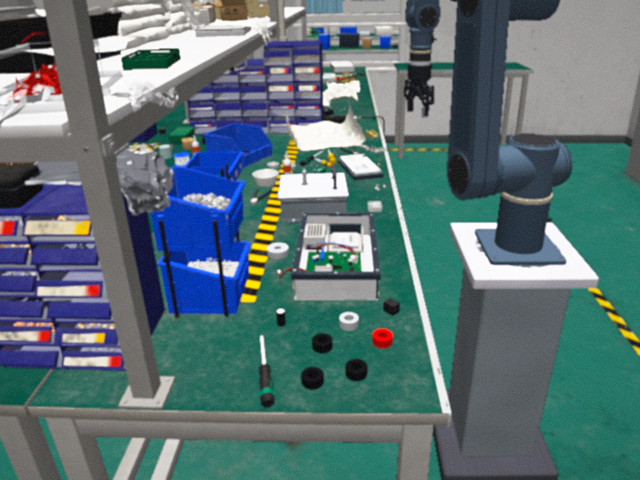

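View pics/top0.png

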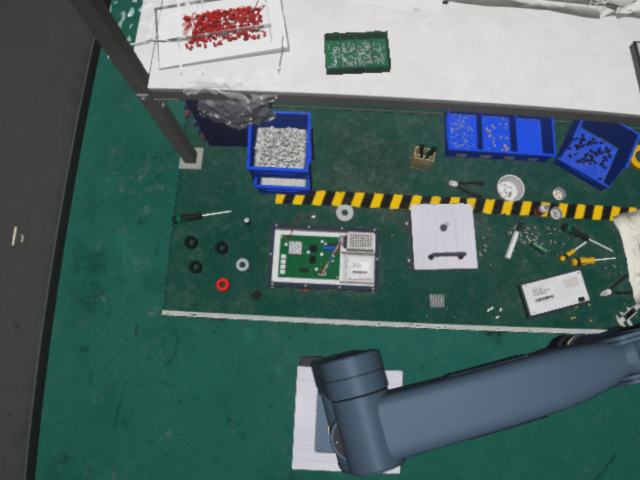

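```bash
python3 - <<'E'
from h import *
t=load('top0')['color'][:,:,::-1]; s=load('side0')['color'][:,:,::-1]
a=cv2.resize(t[190:290,400:500],(400,400),interpolation=2)
b=cv2.resize(s[150:250,265:365],(400,400),interpolation=2)
cv2.imwrite('pics/c1.png',np.hstack([a,b]))
a=cv2.resize(t[195:295,225:365],(560,400),interpolation=2)
b=cv2.resize(s[230:340,265:405],(240,189),interpolation=2)
cv2.imwrite('pics/c2.png',a)
def comp(im,box,f):
    x0,y0,x1,y1=box; r=im[y0:y1,x0:x1].astype(int); m=f(r).astype(np.uint8)
    n,l,st,c=cv2.connectedComponentsWithStats(m,connectivity=8)
    for i in range(1,n):
        if st[i,4]>15: print(box,st[i]+[x0,y0,0,0,0],c[i]+[x0,y0])
grey=lambda r:(r.min(2)>110)&(r.max(2)-r.min(2)<45)
dark=lambda r:(r.max(2)<75)
print('top ring');comp(t,(325,200,365,226),grey);comp(t,(230,252,255,278),grey)
print('side ring');comp(s,(262,238,291,262),grey);comp(s,(335,308,362,334),grey)
print('top dark');comp(t,(415,210,475,265),dark)
print('side dark');comp(s,(285,165,345,195),dark)
E
```

```text
top ring
(325, 200, 365, 226) [336 204  17  17 204] [344.28431373 212.33823529]
(230, 252, 255, 278) [236 258  13  13 101] [241.93069307 264.15841584]
side ring
(262, 238, 291, 262) [267 242  22  17 300] [277.14666667 249.70333333]
(335, 308, 362, 334) [339 311  20  20 308] [348.36363636 320.1525974 ]
top dark
(415, 210, 475, 265) [458 254   6   4  18] [460.11111111 255.38888889]
side dark
```

View pics/c1.png

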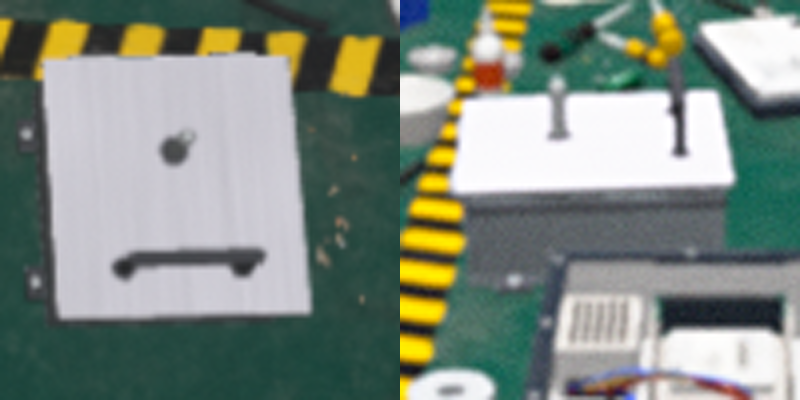

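View pics/c2.png

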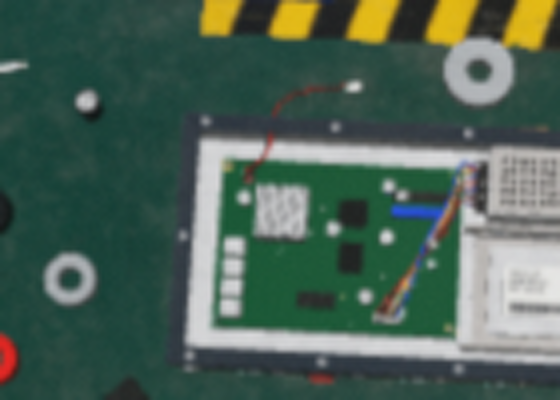

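```bash
python3 - <<'E'
from h import *
T=load('top0');S=load('side0');t=T['color'][:,:,::-1]; s=S['color'][:,:,::-1]
print('wide top',plane(T,[[344.2,212.4]],.02),'side',plane(S,[[277.2,249.5]],.018), tri(T,[[344.2,212.4]],S,[[277.6,248.7]]))
print('nar top',plane(T,[[241.9,264.2]],.02),'side',plane(S,[[348.4,319.5]],.018), tri(T,[[241.9,264.2]],S,[[348.6,319.2]]))
# lid features
c=lambda x,y,o:[[o[0]+(x+.5)/4-.5,o[1]+(y+.5)/4-.5]]
ft=c(174,151,(400,190)); fs=c(558,135,(165,150))
print('foot',plane(T,ft,.082),tri(T,ft,S,fs))
pt=c(188,134,(400,190)); ps=c(557,78,(165,150))
print('ptop',plane(T,pt,.129),tri(T,pt,S,ps))
for n,p in dict(tl=(42,56),tr=(290,55),br=(312,313),bl=(55,318)).items(): print(n,plane(T,c(*p,(400,190)),.082))
for p in [(128,258),(264,255)]: print('bar end',plane(T,c(*p,(400,190)),.122))
for p in [(462,93),(717,92),(735,184),(452,193)]: print('side lid',plane(S,c(*p,(165,150)),.082))
E
python3 - <<'E'
import sys; sys.path.insert(0,'.')
from h import *
import os; os.chdir('.')
T=load('top0');S=load('side0');t=T['color'][:,:,::-1]; s=S['color'][:,:,::-1]
b=cv2.resize(s[165:205,270:355],(800,376),interpolation=2)
cv2.imwrite('pics/c3.png',b)
E
```

```text
wide top [[0.63143453 0.03593117 0.02      ]] side [[0.62793563 0.04592218 0.018     ]] [[0.63040804 0.03578978 0.01565919 0.00440764]]
nar top [[0.44962848 0.34561058 0.02      ]] side [[0.44646924 0.35212116 0.018     ]] [[0.44820207 0.34659908 0.01533014 0.00438539]]
foot [[ 0.58162601 -0.26306349  0.082     ]] [[ 0.57997561 -0.26247509  0.08396915  0.0021611 ]]
ptop [[ 0.58236497 -0.26160272  0.129     ]] [[ 0.57987723 -0.26110778  0.13025934  0.00411309]]
tl [[ 0.65142054 -0.16190605  0.082     ]]
tr [[ 0.66261034 -0.35428045  0.082     ]]
br [[ 0.46205883 -0.36684492  0.082     ]]
bl [[ 0.44930669 -0.17320693  0.082     ]]
bar end [[ 0.48890342 -0.21856654  0.122     ]]
bar end [[ 0.49595044 -0.31883452  0.122     ]]
side lid [[ 0.66437688 -0.36587741  0.082     ]]
side lid [[ 0.45846142 -0.36443373  0.082     ]]
side lid [[ 0.44473352 -0.16428543  0.082     ]]
side lid [[ 0.64647128 -0.14941441  0.082     ]]
```

View pics/c3.png

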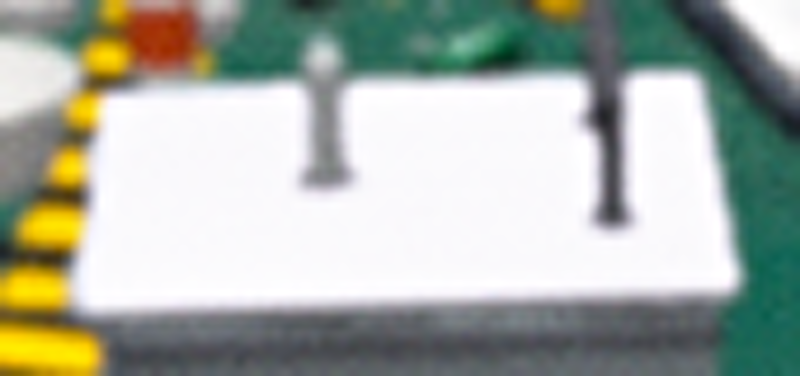

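```bash
python3 - <<'E'
from h import *
T=load('top0');S=load('side0')
print(tri(T,[[147,96],[325,68]],S,[[85,178],[122,65]]))
for z in(.3,.4,.5): print(plane(T,[[344,100],[444,100]],z))
E
```

```text
[[0.80835754 0.56254963 0.39790792 0.00609285]
 [0.88853794 0.12124548 0.47668735 0.06564088]]
[[ 0.86808788  0.05897561  0.3       ]
 [ 0.88474588 -0.21544527  0.3       ]]
[[ 0.81181163  0.06182916  0.4       ]
 [ 0.82705633 -0.18930925  0.4       ]]
[[ 0.75553539  0.0646827   0.5       ]
 [ 0.76936678 -0.16317323  0.5       ]]
```

>>> step_arm --deltas '[0,0.04,0.04,0,0,0,7,0,0.08,0.08,0,0,0,14,0,0.12,0.12,0,0,0,21,0,0.15,0.15,0,0,0,28,0,0.18,0.18,0,0,0,35,0,0.21,0.21,0,0,0,42,0,0.23,0.23,0,0,0,49,0,0.25,0.25,0,0,0,56]'

```text
t: 0.77
tcp_pos: [0.4558, -0.2394, 0.2558]
tool_rot: [-0.0, 0.76, 0.65, -0.0]
wrist_force: [0.9, -0.1, -0.4]
opening: 0.0852
```

>>> step_arm --deltas '[0,0.02,0.03,0,0,0,7,0,0.04,0.06,0,0,0,14,0,0.06,0.1,0,0,0,21,0,0.08,0.14,0,0,0,28,0,0.1,0.18,0,0,0,35,0,0.12,0.21,0,0,0,42,0,0.14,0.24,0,0,0,49,0,0.161,0.263,0,0,0,56]'

```text
t: 1.43
tcp_pos: [0.6163, 0.0252, 0.2557]
tool_rot: [-0.001, 0.365, 0.931, 0.0]
wrist_force: [0.5, -0.6, 1.0]
opening: 0.0855
```

>>> step_arm --deltas '[0,0,0,-0.03,0,0,7,0,0,0,-0.06,0,0,14,0,0,0,-0.09,0,0,21,0,0,0,-0.12,0,0,28,0,0,0,-0.14,0,0,35,0,0,0,-0.155,0,0,42,0,0,0,-0.155,0,0,43,0,0,0,-0.155,0,0,43]'

```text
t: 2.1
tcp_pos: [0.6145, 0.0218, 0.0996]
tool_rot: [-0.002, 0.004, 1.0, 0.0]
wrist_force: [0.2, -0.4, 0.1]
opening: 0.085
```

```bash
python3 - <<'E'
from h import *
o=manip.observe(); print(o['tcp_pos'],R(o['tool_rot']),o['joints'])
T=snap('top','top1');S=snap('side','side1')
for s,f in((T,'top'),(S,'side')):
    p=proj(s,o['tcp_pos']+[[0,0,-.025],[0,.04,-.012],[0,-.04,-.012]]); print(p)
t=T['color'][:,:,::-1]; s=S['color'][:,:,::-1]
a=cv2.resize(t[175:245,305:375],(400,400),interpolation=2)
b=cv2.resize(s[180:280,230:330],(400,400),interpolation=2)
cv2.imwrite('pics/c4.png',np.hstack([a,b]))
E
```

```text
[0.61453571 0.02177848 0.09956424] [[-9.99962500e-01  7.69887905e-03 -3.96546602e-03]
 [ 7.69777626e-03  9.99970329e-01  2.93286435e-04]
 [ 3.96760634e-03  2.62750166e-04 -9.99992094e-01]] [-7.35865006e-02  3.05335318e-01  7.93565583e-02  1.34879387e+00
  9.51237174e-07 -6.58880684e-02]
[[349.52619853 212.95364094]
 [336.55070096 211.11965265]
 [363.01694387 212.39843465]]
[[282.22556716 225.52026825]
 [280.1412062  227.57157676]
 [283.65351594 214.57166818]]
```

View pics/c4.png

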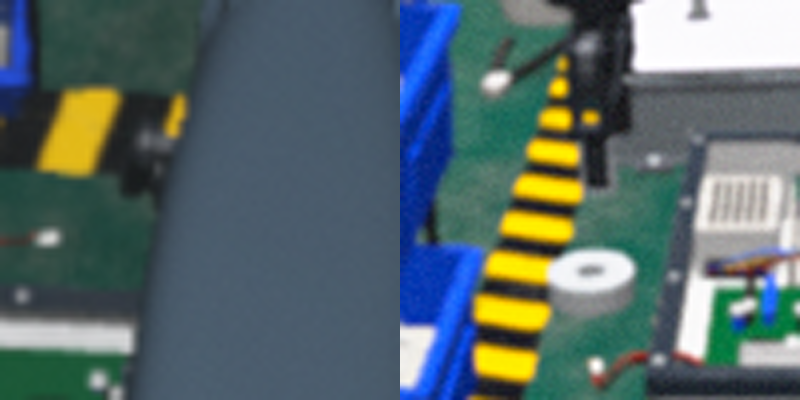

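>>> step_arm --deltas '[0,0.008,0.007,0,0,0,0,0,0.0155,0.014,0,0,0,0,0,0.0155,0.014,-0.01,0,0,0,0,0.0155,0.014,-0.02,0,0,0,0,0.0155,0.014,-0.03,0,0,0,0,0.0155,0.014,-0.04,0,0,0,0,0.0155,0.014,-0.04,0,0,0,0,0.0155,0.014,-0.04,0,0,0]'

```text
t: 2.87
tcp_pos: [0.6298, 0.0354, 0.0594]
tool_rot: [-0.002, 0.003, 1.0, 0.0]
wrist_force: [-0.2, -0.6, 0.1]
opening: 0.0851
```

```bash
cat > look.py <<'E'
import sys
from h import *
n=sys.argv[1]; v=sys.argv[2]; x,y,w=map(int,sys.argv[3:6])
o=manip.observe(); print(o['t'],o['tcp_pos'],o['wrist_force'],o['opening'])
s=snap(v,n); c=s['color'][y:y+w*3//4,x:x+w,::-1]
cv2.imwrite('pics/%s_z.png'%n,cv2.resize(c,(800,600),interpolation=2))
print('px = %d+X*%.4f, %d+Y*%.4f'%(x,w/800,y,w/800))
P=o['tcp_pos']+np.array([[0,0,-.025],[0,0,0]])
print(proj(s,P))
E
python3 look.py s2 side 240 200 80
```

```text
2.8667 [0.62979731 0.03544906 0.05937497] [-0.21498948 -0.61588234  0.10645105] 0.08509431110376252
px = 240+X*0.1000, 200+Y*0.1000
[[276.58704915 241.9605266 ]
 [275.99858631 233.20060752]]
```

View pics/s2_z.png

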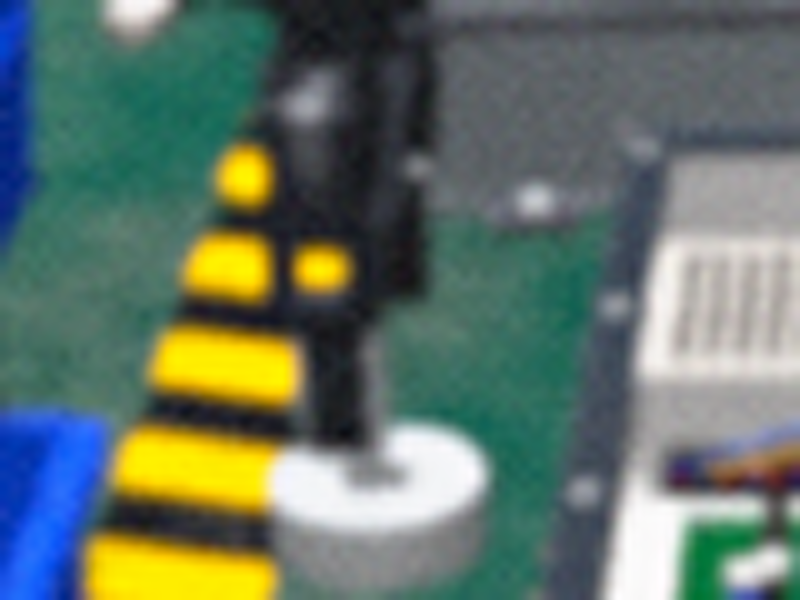

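```bash
python3 - <<'E'
from h import *
S=load('s2')
x,y=.6298,.0354
for zz in(.044,.05,.07): print(proj(S,[[x-.011,y+.0425,zz],[x+.011,y+.0425,zz],[x-.011,y+.055,zz],[x+.011,y+.055,zz]]))
for r in (.623,.626,.63): print(r,proj(S,[[r-.028,y,.02],[r+.028,y,.02],[r-.028,y,.0],[r+.028,y,.0],[r,y,.02]]))
E
```

```text
[[278.69049944 246.18466483]
 [269.89751941 246.19045286]
 [278.09655841 248.50440508]
 [269.22716936 248.50833896]]
[[278.54927644 244.03434142]
 [269.73882176 244.04183998]
 [277.95277238 246.33991931]
 [269.06558367 246.34559056]]
[[278.07524241 236.80376294]
 [269.20617688 236.81708208]
 [277.47009932 239.06104919]
 [268.52320518 239.07263394]]
0.623 [[290.35051858 246.91600646]
 [268.76107842 246.92970168]
 [290.72694322 253.7664569 ]
 [269.27474563 253.76730499]
 [279.54420482 246.92333465]]
0.626 [[289.19164216 246.91683766]
 [267.60719021 246.93032694]
 [289.5754552  253.7666353 ]
 [268.12816708 253.76720272]
 [278.3877304  246.92406276]]
0.63 [[287.64686054 246.91792873]
 [266.06912089 246.9311435 ]
 [288.04051874 253.76684972]
 [266.59983681 253.76704306]
 [276.84618225 246.92501643]]
```

>>> step_arm --deltas '[0,-0.002,0.001,-0.01,0,0,0,0,-0.002,0.001,-0.02,0,0,0,0,-0.002,0.001,-0.03,0,0,0,0,-0.002,0.001,-0.033,0,0,0,0,-0.002,0.001,-0.033,0,0,0,0.2,-0.002,0.001,-0.033,0,0,0,0.4,-0.002,0.001,-0.033,0,0,0,0.7,-0.002,0.001,-0.033,0,0,0]'

```text
t: 3.58
tcp_pos: [0.6303, 0.0365, 0.0298]
tool_rot: [0.001, 0.003, 1.0, -0.0]
wrist_force: [2.0, 0.4, 1.0]
opening: 0.0533
```

>>> step_arm --deltas '[1,0,0,0,0,0,0,1,0,0,0,0,0,0,1,0,0,0,0,0,0,1,0,0,0,0,0,0,1,0,0,0,0,0,0,1,0,0,0.01,0,0,0,1,0,0,0.025,0,0,0,1,0,0,0.04,0,0,0]'

```text
t: 4.25
tcp_pos: [0.6273, 0.0368, 0.0667]
tool_rot: [-0.003, 0.003, 1.0, 0.0]
wrist_force: [0.3, 0.8, -0.6]
opening: 0.0533
```

```bash
python3 look.py s3 side 240 200 80
```

```text
4.25 [0.62734303 0.0367924  0.06670571] [ 0.28018555  0.8310744  -0.63485283] 0.05328662802115315
px = 240+X*0.1000, 200+Y*0.1000
[[277.30500052 239.63917396]
 [276.72088968 230.83066474]]
```

View pics/s3_z.png

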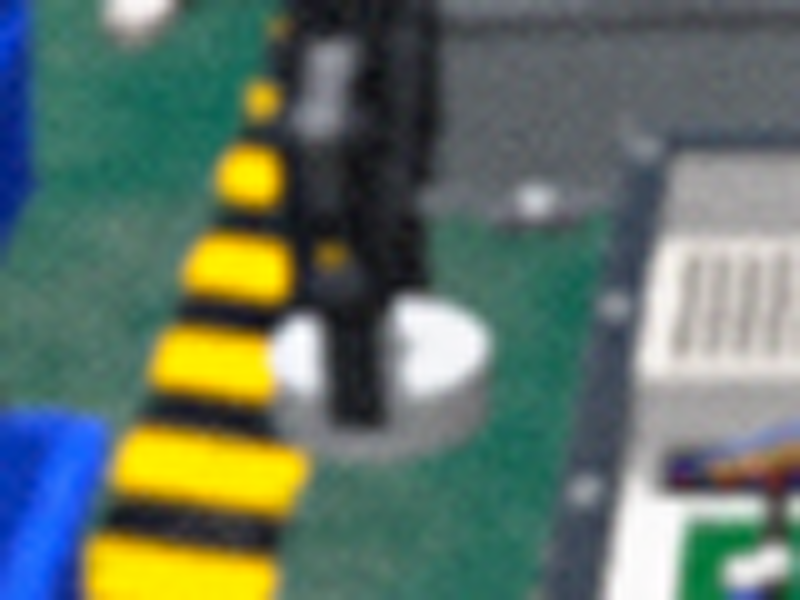

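```bash
python3 - <<'E'
from h import *
S=load('s3'); x,y=.6273,.0368
for dx in(0,-.003,-.006): print(dx,proj(S,[[x+dx-.028,y,.059],[x+dx+.028,y,.059],[x+dx,y+.028,.039],[x+dx,y,.059]]))
for b in (.03,.04): print(proj(S,[[x-.011,y+b,.045],[x+.011,y+b,.045]]))
E
```

```text
0 [[287.86730517 233.54238204]
 [265.99331264 233.58177509]
 [276.05406936 245.57213519]
 [276.91818221 233.56220595]]
-0.003 [[289.04178933 233.54024305]
 [267.16262045 233.57969065]
 [277.24082515 245.57126734]
 [278.09017401 233.5600941 ]]
-0.006 [[290.2165291  233.53810116]
 [268.33222494 233.57760327]
 [278.42786594 245.57038875]
 [279.26244205 233.55797933]]
[[280.17922395 243.80163015]
 [271.44838369 243.80933997]]
[[279.71858298 245.6241282 ]
 [270.92755379 245.63042654]]
```

```bash
python3 - <<'E'
from h import *
S=load('side0');T=load('top0')
print(plane(S,[[304.2,183.5]],.082),plane(S,[[303.8,168.8]],.129))
for x,y in((.58,-.2625),(.5775,-.263),(.5775,-.268)): print(proj(S,[[x,y,.082],[x,y,.129]]),proj(T,[[x,y,.082],[x,y,.129]]))
E
```

```text
[[ 0.57902049 -0.26591543  0.082     ]] [[ 0.57852902 -0.26619463  0.129     ]]
[[303.79674292 183.89280922]
 [303.22092007 169.19990023]] [[442.94545159 227.88560664]
 [446.93520768 223.91919859]]
[[304.62785098 183.83087887]
 [304.06256317 169.14054149]] [[443.11519884 228.69353043]
 [447.1122542  224.75172814]]
[[304.74675811 183.25929824]
 [304.18468508 168.60451212]] [[444.74694106 228.77522541]
 [448.79541618 224.83679859]]
```

>>> step_arm --deltas '[1,0,0,0.03,0,0,0,1,0,0,0.06,0,0,0,1,0,0,0.09,0,0,0,1,0,0,0.12,0,0,0,1,0,-0.03,0.12,0,0,0,1,-0.01,-0.06,0.12,0,0,0,1,-0.02,-0.09,0.12,0,0,0,1,-0.03,-0.12,0.12,0,0,0]'

```text
t: 4.97
tcp_pos: [0.5985, -0.0841, 0.1873]
tool_rot: [-0.001, 0.002, 1.0, 0.0]
wrist_force: [0.3, -0.3, -1.2]
opening: 0.0529
```

>>> step_arm --deltas '[1,0,-0.03,0,0,0,0,1,0,-0.06,0,0,0,0,1,0,-0.09,0,0,0,0,1,-0.005,-0.12,0,0,0,0,1,-0.01,-0.14,0,0,0,0,1,-0.013,-0.16,0,0,0,0,1,-0.016,-0.18,0,0,0,0,1,-0.016,-0.18,0,0,0,0]'

```text
t: 5.63
tcp_pos: [0.5818, -0.2672, 0.1865]
tool_rot: [-0.001, 0.005, 1.0, -0.001]
wrist_force: [-0.0, 0.3, -1.3]
opening: 0.0533
```

```bash
python3 look.py s4 side 265 120 100; python3 look.py t4 top 400 180 100
```

```text
5.6333 [ 0.58182162 -0.26715588  0.18653868] [-0.0100597   0.30162652 -1.34011806] 0.05326745797585768
px = 265+X*0.1250, 120+Y*0.1250
[[302.32578674 158.34406058]
 [302.00806138 150.26421772]]
5.6833 [ 0.58224179 -0.26500109  0.18666072] [ 0.53695071  0.74649307 -1.13357766] 0.05322469619554553
px = 400+X*0.1250, 180+Y*0.1250
[[450.71183011 220.2983851 ]
 [453.05601304 217.96724104]]
```

View pics/s4_z.png

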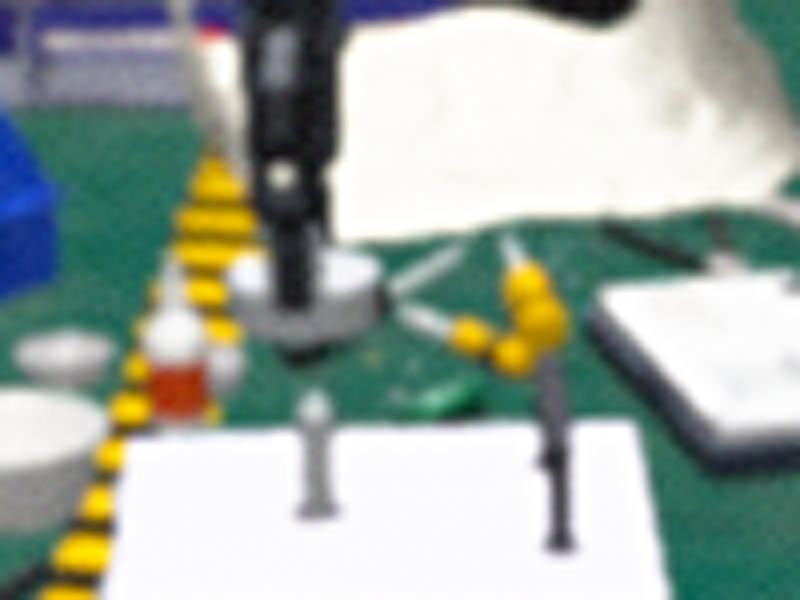

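View pics/t4_z.png

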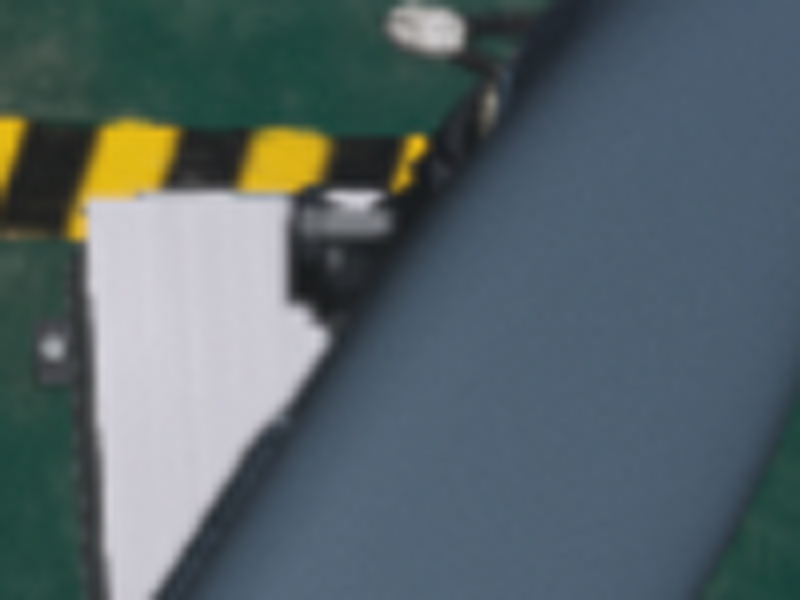

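```bash
python3 - <<'E'
from h import *
S=load('s4'); o=manip.observe(); print(o['tcp_pos'])
for y in (-.267,): print(proj(S,[[.5786,y,.179],[.5786,y+.028,.179],[.5786,y-.028,.179],[.5786,y+.028,.159]]))
for y in (-.259,-.2615,-.264,-.267): print(y,proj(S,[[.5775,y,.082],[.5775,y,.129]]))
g=cv2.cvtColor(S['color'],cv2.COLOR_RGB2GRAY)
print(g[165:188,302:308])
print(g[146:170,306:312])
E
```

```text
[ 0.58259507 -0.26363203  0.18690453]
[[303.18027446 152.71848974]
 [302.46001637 155.5370009 ]
 [303.87732148 149.99150201]
 [302.71624748 162.07775332]]
-0.259 [[304.53223702 184.2905098 ]
 [303.96435684 169.57161625]]
-0.2615 [[304.59204679 184.00299306]
 [304.02578899 169.30195913]]
-0.264 [[304.6516865  183.71630055]
 [304.08704392 169.03308619]]
-0.267 [[304.72303069 183.37335262]
 [304.16031697 168.71146901]]
[[ 42  50  61  73  82  86]
 [ 75  79  87  93  93  92]
 [ 96  93  95  97  88  88]
 [108 115 127 107  86  89]
 [119 156 178 146 104  85]
 [145 188 205 175 119  91]
 [154 198 211 182 134  89]
 [136 170 178 160 126 105]
 [145 146 146 140 142 166]
 [194 149 136 148 186 236]
 [223 166 140 152 213 251]
 [231 164 140 159 220 252]
 [229 169 138 158 216 251]
 [227 165 142 157 216 252]
 [224 163 137 154 214 248]
 [228 171 138 150 204 248]
 [230 173 144 141 197 247]
 [221 163 135 138 179 235]
 [183 139 134 130 150 207]
 [182 154 155 157 176 220]
 [230 223 223 231 240 245]
 [249 250 249 250 251 252]
 [251 252 252 252 252 252]]
[[166 250 255 253 252 252]
 [163 254 255 254 253 253]
 [161 249 255 255 254 254]
 [146 231 249 244 237 235]
 [141 191 205 188 160 140]
 [196 207 199 176 151 124]
 [231 238 236 231 215 184]
 [234 243 245 245 242 220]
 [236 244 244 243 237 208]
 [232 239 236 223 196 159]
 [192 201 188 168 145 114]
 [155 151 144 132 125 102]
 [135 134 125 122 118 100]
 [135 129 127 127 114 103]
 [133 133 125 124 116  99]
 [122 121 113 105 103  96]
 [ 84  83  87  85  93 101]
 [ 57  59  72  84  91 102]
 [ 65  73  79  93 106 120]
 [ 82  86  91  90 101 110]
 [ 93  92  88  91  90  96]
 [ 88  88  92  88  87  86]
 [ 86  89  83  86  86  86]
 [104  85  85  87  83  86]]
```

>>> step_arm --deltas '[1,-0.002,0,0,0,0,0,1,-0.002,0,-0.01,0,0,0,1,-0.002,0,-0.02,0,0,0,1,-0.002,0,-0.026,0,0,0,1,-0.002,0,-0.032,0,0,0,1,-0.002,0,-0.038,0,0,0,1,-0.002,0,-0.042,0,0,0,1,-0.002,0,-0.042,0,0,0]'

```text
t: 6.4
tcp_pos: [0.5808, -0.2628, 0.1446]
tool_rot: [-0.001, 0.003, 1.0, 0.001]
wrist_force: [-0.4, 1.1, -1.4]
opening: 0.053
```

```bash
python3 look.py s5 side 265 120 80
```

```text
6.4 [ 0.58077413 -0.26280316  0.14463315] [-0.4411232   1.09617061 -1.38861439] 0.05303404601442771
px = 265+X*0.1000, 120+Y*0.1000
[[303.08802085 172.12553796]
 [302.77662424 164.20238896]]
```

View pics/s5_z.png

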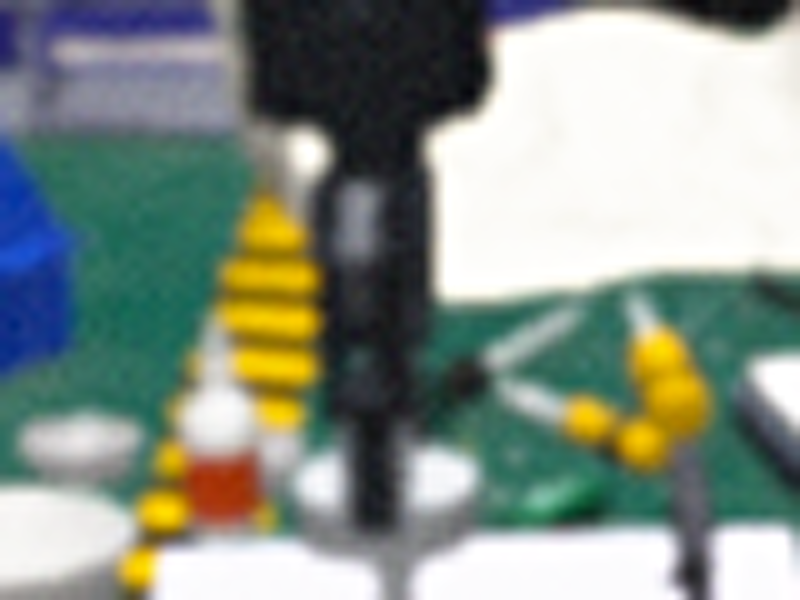

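>>> step_arm --deltas '[1,0,0,-0.006,0,0,0,1,0,0,-0.012,0,0,0,1,0,0,-0.018,0,0,0,1,0,0,-0.023,0,0,0,1,0,0,-0.027,0,0,0,1,0,0,-0.031,0,0,0,1,0,0,-0.031,0,0,0,1,0,0,-0.031,0,0,0]'

```text
t: 7.12
tcp_pos: [0.5812, -0.2632, 0.1148]
tool_rot: [-0.0, 0.003, 1.0, 0.0]
wrist_force: [0.5, -0.9, -1.5]
opening: 0.0532
```

```bash
python3 look.py s6 side 265 140 80
```

```text
7.1167 [ 0.58119965 -0.26321849  0.11483667] [ 0.46008729 -0.90038606 -1.53553302] 0.053155638302024175
px = 265+X*0.1000, 140+Y*0.1000
[[303.3253868  181.38863362]
 [303.01716728 173.58923977]]
```

View pics/s6_z.png

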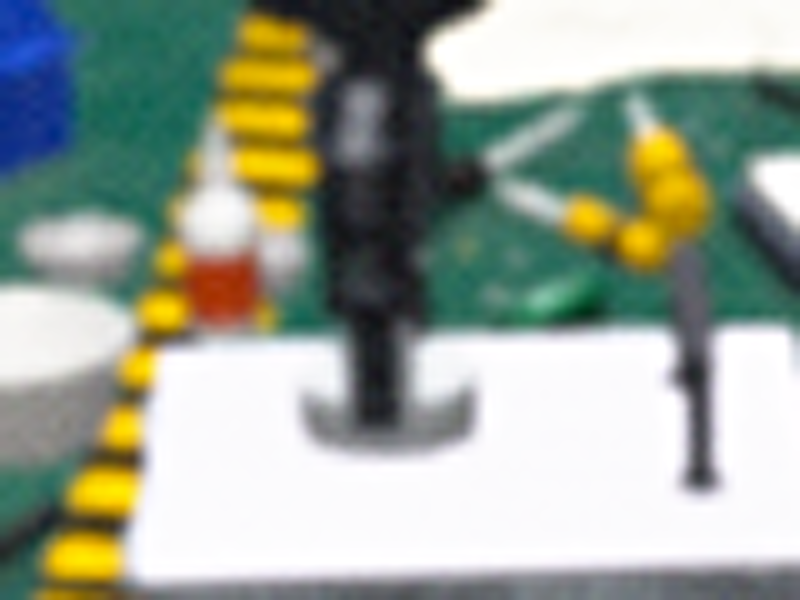

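>>> step_arm --deltas '[1,0,0,-0.002,0,0,0,1,0,0,-0.004,0,0,0,1,0,0,-0.004,0,0,0,0.3,0,0,-0.004,0,0,0,0.2,0,0,-0.004,0,0,0,0.1,0,0,-0.004,0,0,0,0,0,0,-0.004,0,0,0,0,0,0,-0.004,0,0,0]'

```text
t: 7.83
tcp_pos: [0.5815, -0.2634, 0.1115]
tool_rot: [0.0, 0.003, 1.0, -0.0]
wrist_force: [0.6, 0.8, -0.7]
opening: 0.0853
```

>>> step_arm --deltas '[0,0,0,0,0,0,0,0,0,0,0.01,0,0,0,0,0,0,0.025,0,0,0,0,0,0,0.045,0,0,0,0,0,0,0.07,0,0,0,0,0,0.03,0.09,0,0,0,0,0,0.06,0.1,0,0,0,0,0,0.1,0.1,0,0,0]'

```text
t: 8.5
tcp_pos: [0.5832, -0.165, 0.2163]
tool_rot: [0.004, 0.005, 1.0, -0.002]
wrist_force: [1.0, -0.5, 0.5]
opening: 0.0854
```

```bash
python3 look.py s7 side 265 140 80;python3 look.py t7 top 400 180 100
```

```text
8.5 [ 0.58315073 -0.16498438  0.21630735] [ 1.02309419 -0.54448984  0.53785751] 0.08541927750467453
px = 265+X*0.1000, 140+Y*0.1000
[[298.63356497 159.25502505]
 [298.26622583 150.59189945]]
8.55 [ 0.58241023 -0.15538947  0.21526185] [-1.70131721  5.0582959   1.06155435] 0.08510316564062782
px = 400+X*0.1250, 180+Y*0.1250
[[414.73786413 215.60192761]
 [416.48552091 213.12647561]]
```

View pics/s7_z.png

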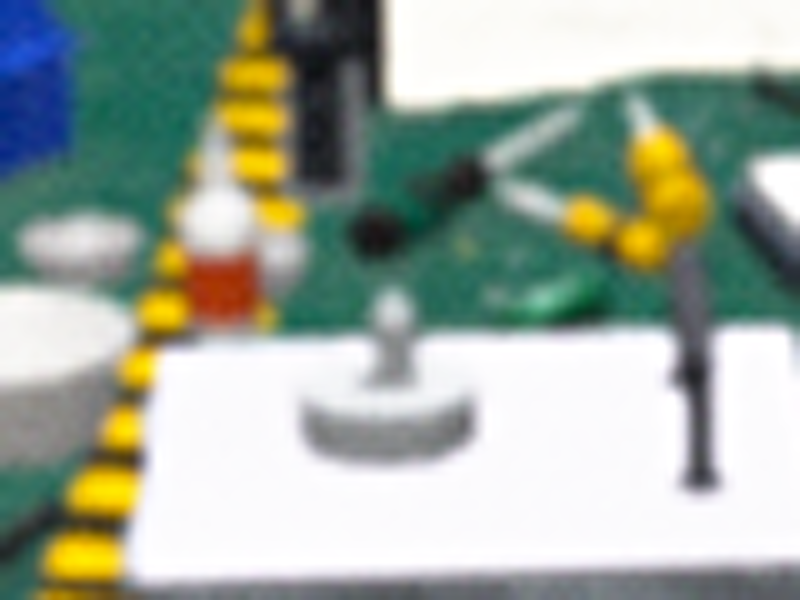

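View pics/t7_z.png

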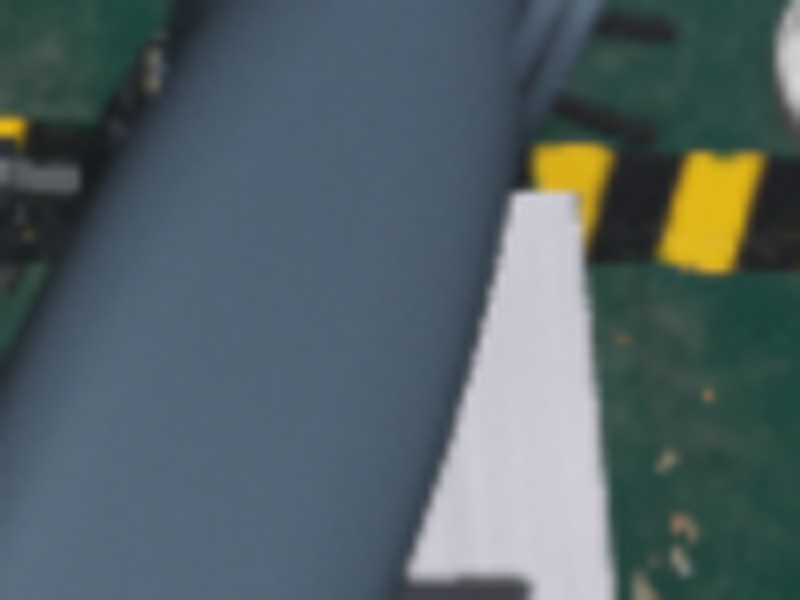

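>>> step_arm --deltas '[0,0,0.035,0,0,0,0,0,-0.01,0.07,0,0,0,0,0,-0.02,0.105,0,0,0,0,0,-0.03,0.14,0,0,0,0,0,-0.04,0.175,0,0,0,0,0,-0.05,0.21,0,0,0,0,0,-0.06,0.245,0,0,0,0,0,-0.07,0.28,0,0,0,0]'

```text
t: 9.27
tcp_pos: [0.5109, 0.1179, 0.212]
tool_rot: [0.0, 0.003, 1.0, -0.0]
wrist_force: [0.2, 0.3, 0.6]
opening: 0.0856
```

>>> step_arm --deltas '[0,-0.01,0.035,0,0,0,0,0,-0.02,0.07,0,0,0,0,0,-0.03,0.105,0,0,0,0,0,-0.04,0.14,-0.02,0,0,0,0,-0.05,0.175,-0.05,0,0,0,0,-0.06,0.2,-0.08,0,0,0,0,-0.066,0.21,-0.11,0,0,0,0,-0.066,0.21,-0.12,0,0,0]'

```text
t: 9.93
tcp_pos: [0.441, 0.3275, 0.0861]
tool_rot: [-0.004, 0.001, 1.0, -0.002]
wrist_force: [-0.9, -0.7, -1.9]
opening: 0.0854
```

```bash
python3 look.py s8 side 310 260 100
```

```text
9.9333 [0.44100455 0.32745965 0.08609105] [-0.85093329 -0.67540851 -1.86116283] 0.08542938386169778
px = 310+X*0.1250, 260+Y*0.1250
[[351.05352908 294.87193693]
 [351.0788725  284.31554957]]
```

View pics/s8_z.png

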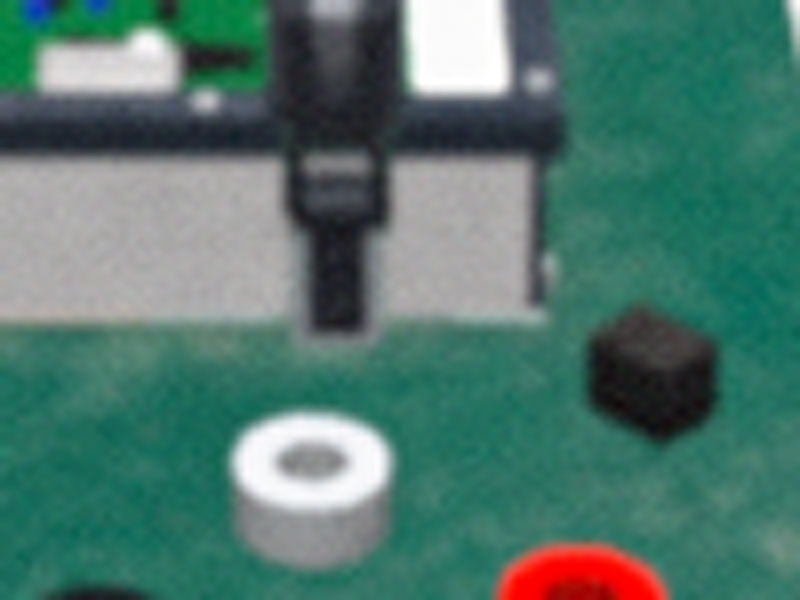

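```bash
python3 look.py s9 side 310 260 100; python3 - <<'E'
from h import *
S=load('s9'); x,y,_=manip.observe()['tcp_pos']
print(proj(S,[[x,y+.0425,.074],[x,y+.055,.074]]))
for X in (.444,.448,.452): print(proj(S,[[X,.347,.02],[X-.02,.347,.02],[X+.02,.347,.02],[X,.367,0],[X,.367,.02],[X,.327,.02]]))
E
```

```text
9.9833 [0.44140665 0.32564402 0.08564292] [-0.46489652 -1.22104235 -1.65208848] 0.08517345511496835
px = 310+X*0.1250, 260+Y*0.1250
[[350.84817854 294.57522132]
 [350.87127976 284.03412987]]
[[350.10612925 300.48179217]
 [350.14597486 304.05308692]]
[[349.6083801  317.22013579]
 [359.46495164 317.24380608]
 [339.76139582 317.19247249]
 [349.64893552 331.18820073]
 [349.66038028 323.01947441]
 [349.55780017 311.61199751]]
[[347.63817323 317.21492194]
 [357.49293503 317.23939241]
 [337.79326756 317.1864624 ]
 [347.66210938 331.18143998]
 [347.65635871 323.01354302]
 [347.62031562 311.60745836]]
[[345.66836064 317.20954853]
 [355.52125875 317.23481839]
 [335.82558709 317.18029354]
 [345.67568367 331.17449083]
 [345.65274481 323.00743552]
 [345.68321259 311.60277484]]
```

View pics/s9_z.png

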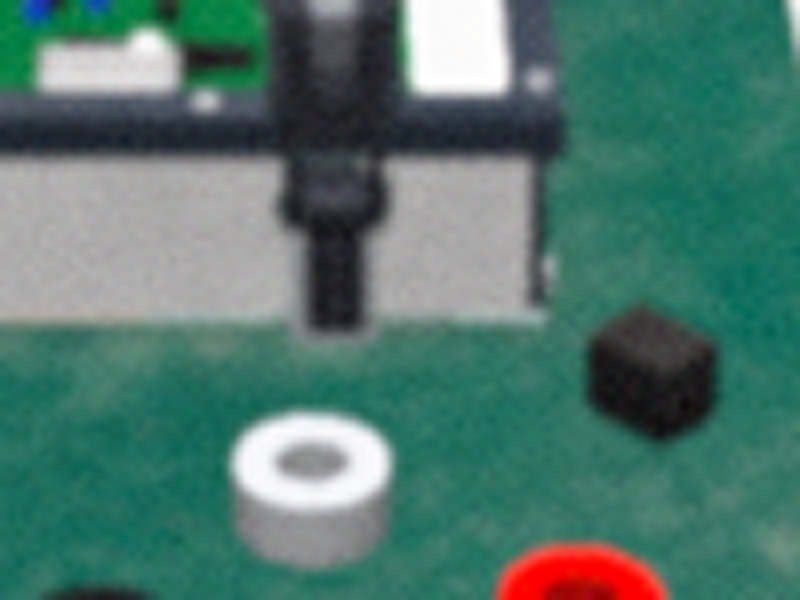

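>>> step_arm --deltas '[0,0.003,0.01,0,0,0,0,0,0.0055,0.0215,0,0,0,0,0,0.0055,0.0215,-0.01,0,0,0,0,0.0055,0.0215,-0.02,0,0,0,0,0.0055,0.0215,-0.03,0,0,0,0,0.0055,0.0215,-0.03,0,0,0,0,0.0055,0.0215,-0.03,0,0,0,0,0.0055,0.0215,-0.03,0,0,0]'

```text
t: 10.7
tcp_pos: [0.4508, 0.3476, 0.061]
tool_rot: [-0.0, 0.003, 1.0, -0.0]
wrist_force: [0.6, -0.6, -1.5]
opening: 0.0853
```

```bash
python3 look.py s10 side 310 270 80
```

```text
10.7 [0.45075137 0.34760551 0.06101845] [ 0.6161472  -0.57079786 -1.47537475] 0.08527789755585756
px = 310+X*0.1000, 270+Y*0.1000
[[346.26835502 310.80745645]
 [346.24429121 300.35930225]]
```

View pics/s10_z.png

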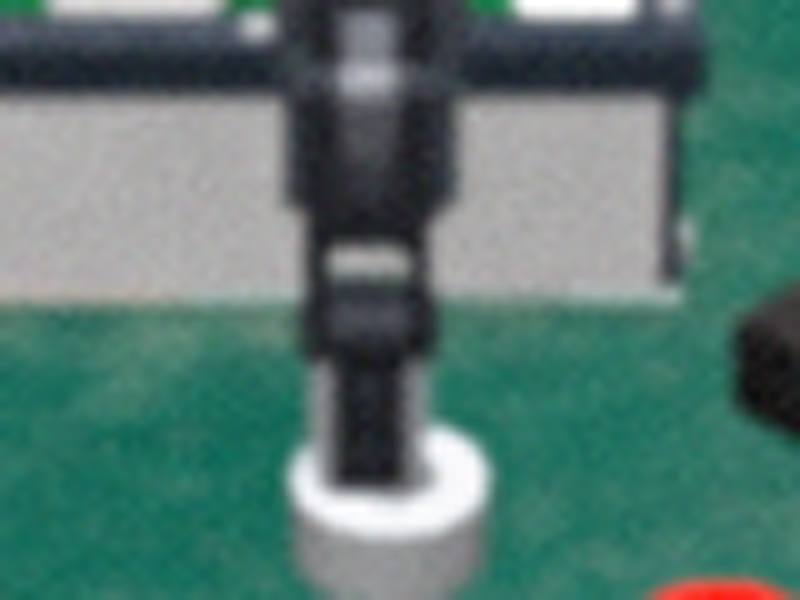

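>>> step_arm --deltas '[0,-0.0035,0,-0.01,0,0,0,0,-0.0035,0,-0.02,0,0,0,0,-0.0035,0,-0.028,0,0,0,0,-0.0035,0,-0.032,0,0,0,0,-0.0035,0,-0.032,0,0,0,0.2,-0.0035,0,-0.032,0,0,0,0.4,-0.0035,0,-0.032,0,0,0,0.7,-0.0035,0,-0.032,0,0,0]'

```text
t: 11.42
tcp_pos: [0.4479, 0.3484, 0.0299]
tool_rot: [0.0, 0.003, 1.0, 0.0]
wrist_force: [0.1, -0.6, 0.1]
opening: 0.0519
```

>>> step_arm --deltas '[1,0,0,0,0,0,0,1,0,0,0,0,0,0,1,0,0,0,0,0,0,1,0,0,0,0,0,0,1,0,0,0.01,0,0,0,1,0,0,0.025,0,0,0,1,0,0,0.04,0,0,0,1,0,0,0.04,0,0,0]'

```text
t: 12.08
tcp_pos: [0.449, 0.3492, 0.0726]
tool_rot: [0.002, 0.003, 1.0, 0.001]
wrist_force: [0.5, 1.1, 0.7]
opening: 0.0376
```

```bash
python3 look.py s11 side 310 265 80
```

```text
12.0833 [0.44903847 0.34919923 0.07259941] [0.47468248 1.11026805 0.74347998] 0.03756633333574123
px = 310+X*0.1000, 265+Y*0.1000
[[347.1120781  306.4428794 ]
 [347.09657239 295.87895173]]
```

View pics/s11_z.png

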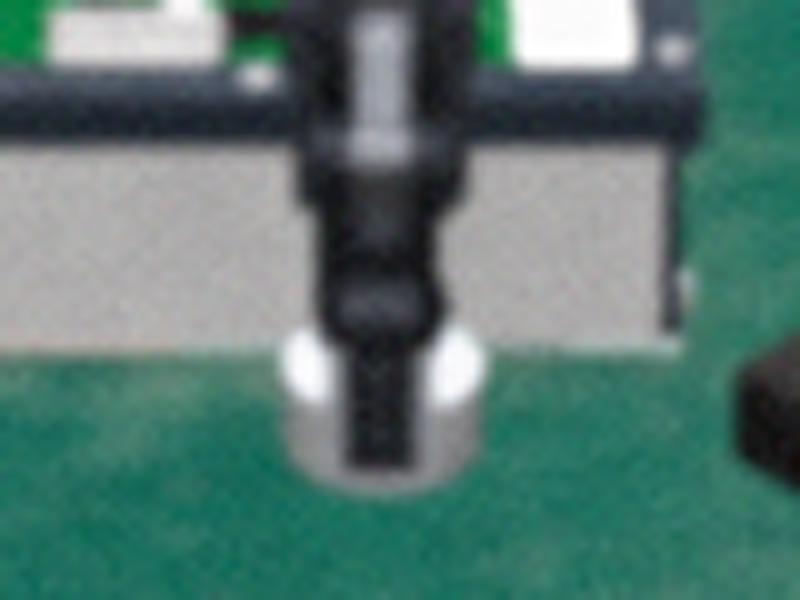

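>>> step_arm --deltas '[1,0,0,0.035,0,0,0,1,0,0,0.07,0,0,0,1,0,-0.01,0.1,0,0,0,1,0.01,-0.04,0.12,0,0,0,1,0.02,-0.08,0.12,0,0,0,1,0.03,-0.115,0.12,0,0,0,1,0.04,-0.15,0.12,0,0,0,1,0.05,-0.185,0.12,0,0,0]'

```text
t: 12.8
tcp_pos: [0.497, 0.1615, 0.1881]
tool_rot: [-0.001, 0.003, 1.0, -0.0]
wrist_force: [1.1, -0.3, -1.3]
opening: 0.0371
```

>>> step_arm --deltas '[1,0.005,-0.035,0,0,0,0,1,0.01,-0.07,0,0,0,0,1,0.015,-0.105,0,0,0,0,1,0.025,-0.14,0,0,0,0,1,0.035,-0.175,0,0,0,0,1,0.045,-0.21,0,0,0,0,1,0.055,-0.245,0,0,0,0,1,0.065,-0.28,0,0,0,0]'

```text
t: 13.47
tcp_pos: [0.5619, -0.1184, 0.1876]
tool_rot: [-0.001, 0.003, 1.0, 0.0]
wrist_force: [1.1, 0.9, -1.7]
opening: 0.0373
```

>>> step_arm --deltas '[1,0.002,-0.03,0,0,0,0,1,0.005,-0.06,0,0,0,0,1,0.008,-0.09,0,0,0,0,1,0.011,-0.12,0,0,0,0,1,0.013,-0.14,0,0,0,0,1,0.014,-0.148,0,0,0,0,1,0.014,-0.148,0,0,0,0,1,0.014,-0.148,0,0,0,0]'

```text
t: 14.13
tcp_pos: [0.5759, -0.264, 0.1881]
tool_rot: [-0.001, 0.003, 1.0, 0.001]
wrist_force: [0.3, 0.7, -1.4]
opening: 0.0373
```

```bash
python3 look.py s12 side 265 130 80
```

```text
14.1333 [ 0.57593379 -0.26397365  0.1881497 ] [ 0.31589941  0.68063882 -1.44042368] 0.037293529777325245
px = 265+X*0.1000, 130+Y*0.1000
[[304.19283025 158.13543781]
 [303.88679501 150.03438159]]
```

View pics/s12_z.png

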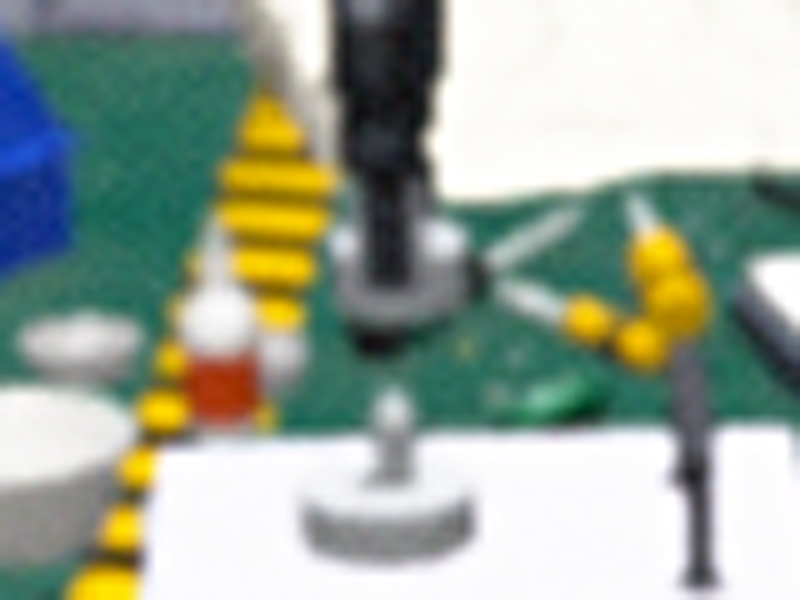

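>>> step_arm --deltas '[1,0.003,0,0,0,0,0,1,0.003,0,-0.01,0,0,0,1,0.003,0,-0.018,0,0,0,1,0.003,0,-0.024,0,0,0,1,0.003,0,-0.03,0,0,0,1,0.003,0,-0.036,0,0,0,1,0.003,0,-0.042,0,0,0,1,0.003,0,-0.042,0,0,0]'

```text
t: 14.85
tcp_pos: [0.5785, -0.2643, 0.1451]
tool_rot: [-0.001, 0.003, 1.0, 0.001]
wrist_force: [-0.1, 0.1, -1.7]
opening: 0.0373
```

```bash
python3 look.py s13 side 265 130 80
```

```text
14.85 [ 0.57849418 -0.26430267  0.1451343 ] [-0.07211512  0.10375852 -1.68121885] 0.037318146658578126
px = 265+X*0.1000, 130+Y*0.1000
[[303.87307155 171.79961688]
 [303.5671346  163.87977579]]
```

View pics/s13_z.png

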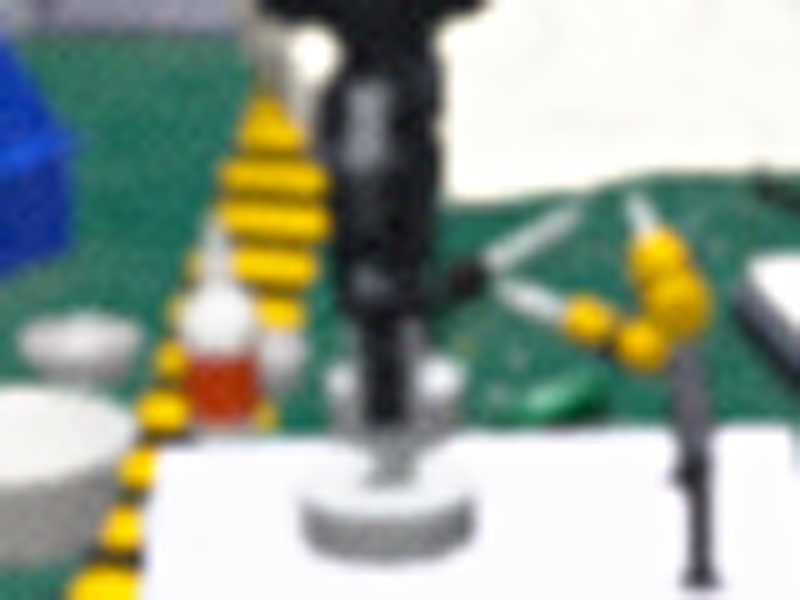

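>>> step_arm --deltas '[1,0,0,-0.004,0,0,0,1,0,0,-0.008,0,0,0,1,0,0,-0.011,0,0,0,1,0,0,-0.011,0,0,0,0.5,0,0,-0.011,0,0,0,0.4,0,0,-0.011,0,0,0,0.2,0,0,-0.011,0,0,0,0,0,0,-0.011,0,0,0]'

```text
t: 15.57
tcp_pos: [0.5797, -0.265, 0.1369]
tool_rot: [0.0, 0.003, 1.0, -0.0]
wrist_force: [-0.1, 0.2, 1.0]
opening: 0.0735
```

>>> step_arm --deltas '[0,0,0,0,0,0,0,0,0,0,0,0,0,0,0,0,0,0.01,0,0,0,0,0,0,0.03,0,0,0,0,0,0,0.05,0,0,0,0,0,0,0.08,0,0,0,0,-0.02,0,0.09,0,0,0,0,-0.05,0,0.09,0,0,0]'

```text
t: 16.23
tcp_pos: [0.5324, -0.266, 0.2313]
tool_rot: [0.004, 0.002, 1.0, -0.002]
wrist_force: [-0.5, -0.1, 0.4]
opening: 0.0856
```

```bash
python3 look.py s14 side 265 130 80
```

```text
16.2333 [ 0.53240452 -0.26595596  0.2312907 ] [-0.53452875 -0.09072639  0.43363277] 0.08561248468879086
px = 265+X*0.1000, 130+Y*0.1000
[[318.44184127 143.77909039]
 [318.22907314 135.49308499]]
```

View pics/s14_z.png

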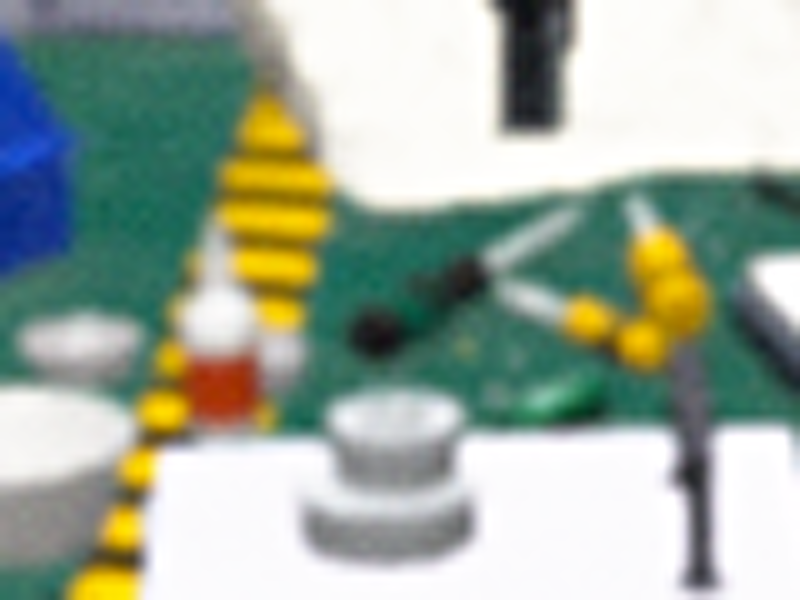

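>>> step_arm --deltas '[0.2,-0.005,0,0,0,0,-7,0.4,-0.01,0,0,0,0,-14,0.4,-0.02,0,0,0,0,-21,0.4,-0.03,0,0,0,0,-28,0.4,-0.04,0,0,0,0,-35,0.4,-0.0445,-0.0035,0,0,0,-42,0.4,-0.0445,-0.0035,0,0,0,-49,0.4,-0.0445,-0.0035,0,0,0,-56]'

```text
t: 16.95
tcp_pos: [0.4846, -0.2685, 0.2272]
tool_rot: [0.0, 0.475, 0.88, -0.0]
wrist_force: [-0.1, 0.4, -0.7]
opening: 0.0508
```

>>> step_arm --deltas '[0.4,0,0,0,0,0,-7,0.4,0,0,-0.01,0,0,-14,0.4,0,0,-0.02,0,0,-21,0.4,0,0,-0.03,0,0,-28,0.4,0,0,-0.04,0,0,-30.5,0.4,0,0,-0.05,0,0,-30.5,0.4,0,0,-0.05,0,0,-30.5,0.4,0,0,-0.05,0,0,-30.5]'

```text
t: 17.62
tcp_pos: [0.4846, -0.268, 0.1759]
tool_rot: [-0.001, 0.687, 0.727, -0.0]
wrist_force: [0.1, 0.3, 0.7]
opening: 0.0513
```

```bash
python3 look.py s15 side 285 110 100; python3 look.py t15 top 400 180 100;  python3 - <<'E'
from h import *
o=manip.observe();print(R(o['tool_rot']),o['joints'])
print(proj(load('s15'),[[.488,-.2245,.122],[.488,-.2695,.128],[.488,-.2245,.082],[.4755,-.269,.17],[.5005,-.269,.17]]))
E
```

```text
17.6167 [ 0.48455574 -0.26803623  0.17590982] [0.07580657 0.319035   0.70581038] 0.05134719192694308
px = 285+X*0.1250, 110+Y*0.1250
[[334.90761026 161.43536518]
 [334.80693353 153.38384196]]
17.6667 [ 0.48493655 -0.26831605  0.17663321] [-0.02466209 -0.15848701 -0.37296207] 0.05126572886986503
px = 400+X*0.1250, 180+Y*0.1250
[[451.2868621  254.29080541]
 [453.66956    252.55357165]]
[[-5.61967735e-02  9.98419319e-01  8.87114573e-04]
 [ 9.98419478e-01  5.61973467e-02 -6.34982090e-04]
 [-6.83831871e-04  8.50028525e-04 -9.99999405e-01]] [-6.26407812e-01  1.19961609e-01  1.86304120e-02  1.46837419e+00
  5.63709997e-06  8.88161819e-01]
[[333.56005139 175.45003603]
 [333.86540855 168.57232183]
 [333.7349724  188.19456992]
 [337.87702121 155.17975892]
 [329.48809395 155.23612319]]
```

View pics/s15_z.png

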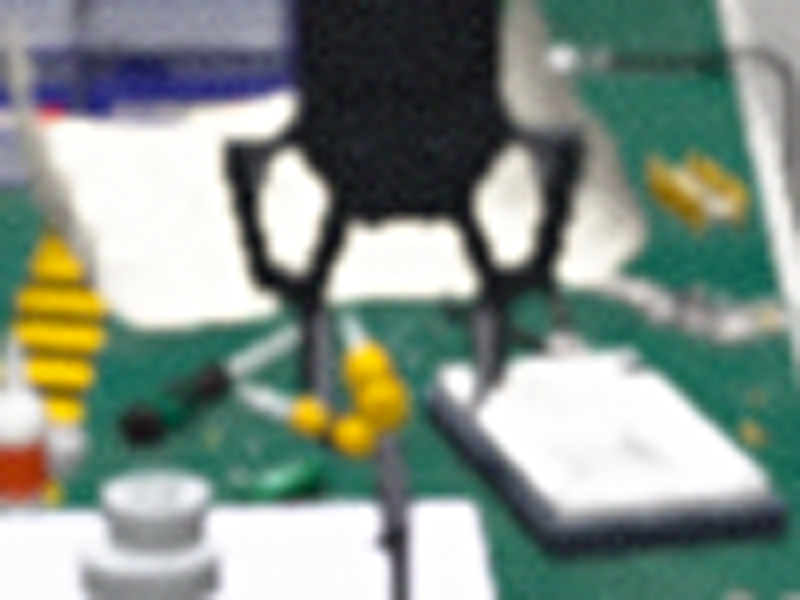

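View pics/t15_z.png

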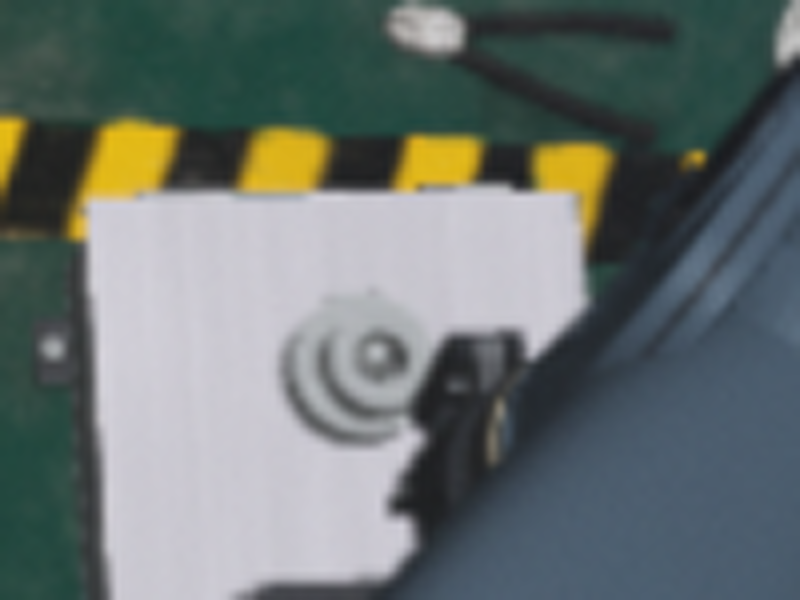

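>>> step_arm --deltas '[0.4,0.002,0,-0.01,0,0,0,0.4,0.004,0,-0.02,0,0,0,0.4,0.004,0,-0.03,0,0,0,0.4,0.004,0,-0.04,0,0,0,0.4,0.004,0,-0.048,0,0,0,0.4,0.004,0,-0.048,0,0,0,0.5,0.004,0,-0.048,0,0,0,0.55,0.004,0,-0.048,0,0,0]'

```text
t: 18.38
tcp_pos: [0.4889, -0.2684, 0.1284]
tool_rot: [0.0, 0.687, 0.726, 0.0]
wrist_force: [-1.0, -0.5, -0.9]
opening: 0.0385
```

```bash
python3 look.py s16 side 285 120 100
```

```text
18.3833 [ 0.48894975 -0.26836132  0.1284059 ] [-0.96064913 -0.53922465 -0.90813642] 0.038493206430541195
px = 285+X*0.1250, 120+Y*0.1250
[[333.64763449 176.42061044]
 [333.54018406 168.56773424]]
```

View pics/s16_z.png

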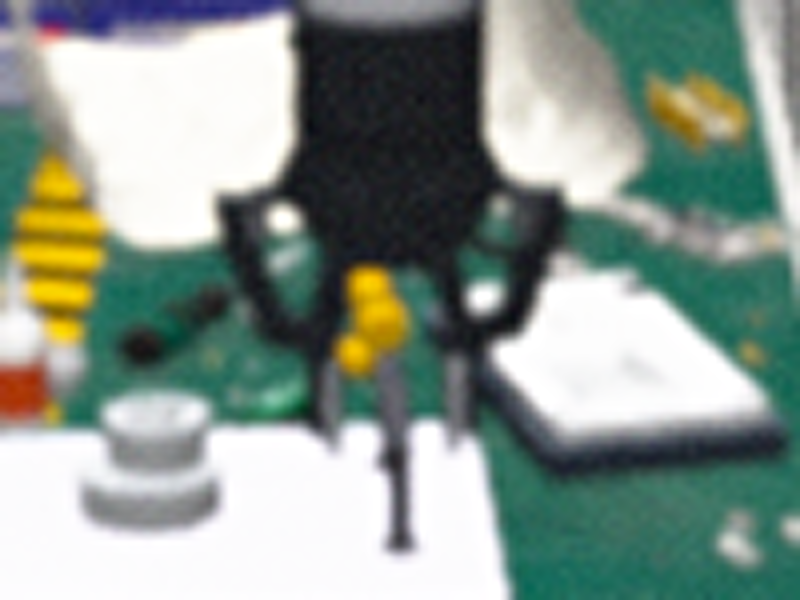

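>>> step_arm --deltas '[0.7,0,0,0,0,0,0,0.8,0,0,0,0,0,0,0.9,0,0,0,0,0,0,1,0,0,0,0,0,0,1,0,0,0,0,0,0,1,0,0,0,0,0,0,1,0,0,0,0,0,0,1,0,0,0,0,0,0]'

```text
t: 19.1
tcp_pos: [0.4889, -0.2686, 0.1291]
tool_rot: [0.0, 0.687, 0.726, -0.0]
wrist_force: [-3.1, -0.8, 4.7]
opening: 0.0102
```

```bash
python3 look.py s17 side 285 120 100; python3 - <<'E'
from h import *
# displacement of TCP for lid angle th, rotating tool about hinge axis
import numpy as np
p=manip.observe()['tcp_pos']
u=np.array([.998,.061]); P=np.array([.5775,-.264])+.075*u
d=(p[:2]-P)@u; h=p[2]-.07; print('hinge',P,d,h)
for th in (.02,.04,.06,.08,.1,.12,.14,.16,.18,.2,.22,.24):
    c,s=np.cos(th),np.sin(th)
    dd=d*c+h*s-d; dz=-d*s+h*c-h
    print(th,np.round(np.r_[dd*u,dz],4),np.round(np.degrees(th)*np.array([-u[1],u[0]]),2))
E
```

```text
19.1 [ 0.48894451 -0.26864353  0.12912554] [-3.13439701 -0.76924001  4.74735134] 0.010216798710986791
px = 285+X*0.1250, 120+Y*0.1250
[[333.64834379 176.16472246]
 [333.54089134 168.30998742]]
hinge [ 0.65235  -0.259425] -0.16364393101237099 0.05913447095802549
0.02 [0.0012 0.0001 0.0033] [-0.07  1.14]
0.04 [0.0025 0.0002 0.0065] [-0.14  2.29]
0.06 [0.0038 0.0002 0.0097] [-0.21  3.43]
0.08 [0.0052 0.0003 0.0129] [-0.28  4.57]
0.1 [0.0067 0.0004 0.016 ] [-0.35  5.72]
0.12 [0.0082 0.0005 0.0192] [-0.42  6.86]
0.14 [0.0098 0.0006 0.0223] [-0.49  8.01]
0.16 [0.0115 0.0007 0.0253] [-0.56  9.15]
0.18 [0.0132 0.0008 0.0283] [-0.63 10.29]
0.2 [0.015  0.0009 0.0313] [-0.7  11.44]
0.22 [0.0168 0.001  0.0343] [-0.77 12.58]
0.24 [0.0187 0.0011 0.0372] [-0.84 13.72]
```

View pics/s17_z.png

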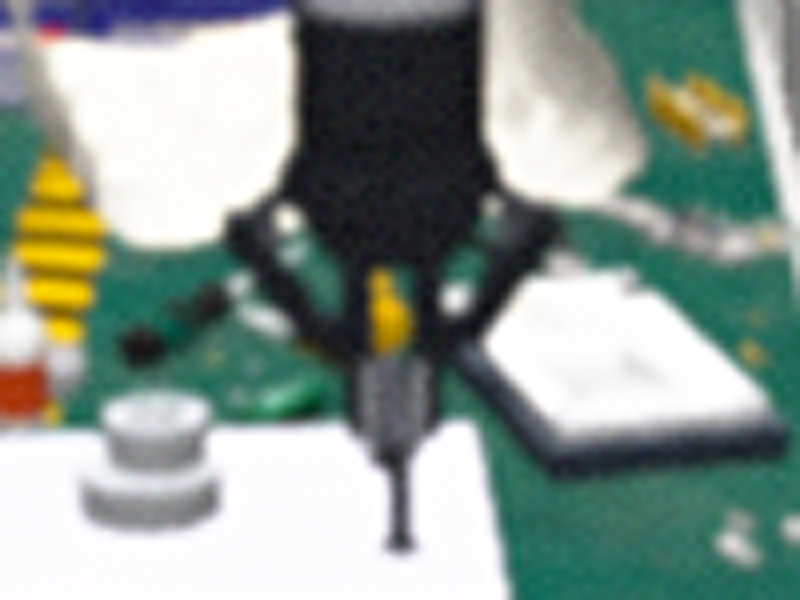

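>>> step_arm --deltas '[1,0.0006,0,0.0016,0,0.6,0,1,0.0012,0.0001,0.0033,-0.1,1.1,0,1,0.0018,0.0001,0.0049,-0.1,1.7,0,1,0.0025,0.0002,0.0065,-0.1,2.3,0,1,0.0031,0.0002,0.0081,-0.2,2.9,0,1,0.0038,0.0002,0.0097,-0.2,3.4,0,1,0.0038,0.0002,0.0097,-0.2,3.4,0,1,0.0038,0.0002,0.0097,-0.2,3.4,0]'

```text
t: 19.82
tcp_pos: [0.4906, -0.2684, 0.1327]
tool_rot: [-0.024, 0.687, 0.726, -0.024]
wrist_force: [-1.6, -5.7, -15.9]
opening: 0.0097
```

```bash
python3 look.py s18 side 265 120 120
```

```text
19.8167 [ 0.49062899 -0.26842111  0.13271864] [ -1.62987242  -5.69837403 -15.89909545] 0.009657108502295621
px = 265+X*0.1500, 120+Y*0.1500
[[333.07522908 175.06966068]
 [332.9638436  167.19965897]]
```

View pics/s18_z.png

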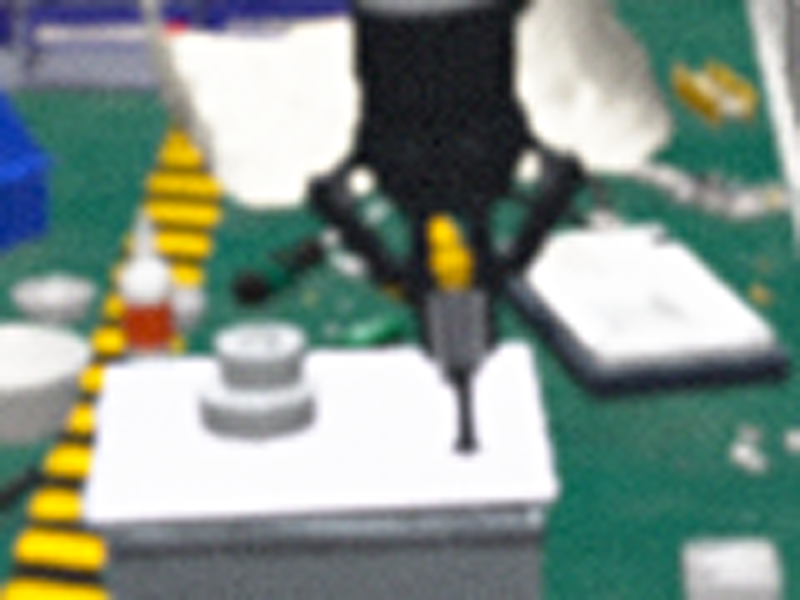

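>>> step_arm --deltas '[1,0.0007,0,0.0016,0,0.6,0,1,0.0014,0.0001,0.0032,-0.1,1.1,0,1,0.0021,0.0001,0.0048,-0.1,1.7,0,1,0.0029,0.0002,0.0063,-0.1,2.3,0,1,0.0036,0.0002,0.0079,-0.2,2.9,0,1,0.0044,0.0003,0.0095,-0.2,3.4,0,1,0.0052,0.0003,0.011,-0.2,4,0,1,0.006,0.0004,0.0126,-0.3,4.6,0]'

```text
t: 20.53
tcp_pos: [0.4985, -0.2679, 0.151]
tool_rot: [-0.048, 0.686, 0.725, -0.052]
wrist_force: [-3.7, -3.5, -2.1]
opening: 0.0098
```

>>> step_arm --deltas '[1,0.0008,0,0.0015,0,0.6,0,1,0.0017,0.0001,0.003,-0.1,1.1,0,1,0.0025,0.0001,0.0045,-0.1,1.7,0,1,0.0034,0.0002,0.006,-0.1,2.3,0,1,0.0043,0.0002,0.0075,-0.2,2.9,0,1,0.0052,0.0003,0.009,-0.2,3.4,0,1,0.0052,0.0003,0.009,-0.2,3.4,0,1,0.0052,0.0003,0.009,-0.2,3.4,0]'

```text
t: 21.2
tcp_pos: [0.5037, -0.2676, 0.1603]
tool_rot: [-0.068, 0.684, 0.723, -0.073]
wrist_force: [-5.0, -2.5, -1.6]
opening: 0.01
```

```bash
python3 look.py s19 side 265 120 120
```

```text
21.2 [ 0.50368792 -0.26756303  0.16029452] [-5.04718794 -2.46285585 -1.58716153] 0.010042714852647608
px = 265+X*0.1500, 120+Y*0.1500
[[328.6017329  166.50045899]
 [328.45962228 158.5156716 ]]
```

View pics/s19_z.png

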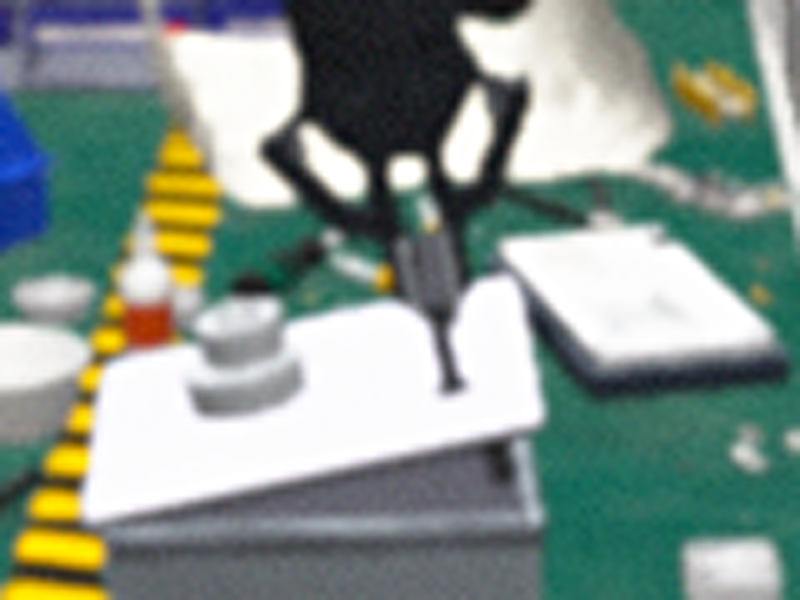

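>>> step_arm --deltas '[1,0.0009,0,0.0015,0,0.6,0,1,0.0018,0.0001,0.003,-0.1,1.1,0,1,0.0028,0.0002,0.0045,-0.1,1.7,0,1,0.0037,0.0002,0.0059,-0.1,2.3,0,1,0.0037,0.0002,0.0059,-0.1,2.3,0,1,0.0037,0.0002,0.0059,-0.1,2.3,0,1,0.0037,0.0002,0.0059,-0.1,2.3,0,1,0.0037,0.0002,0.0059,-0.1,2.3,0]'

```text
t: 21.92
tcp_pos: [0.5074, -0.2673, 0.1662]
tool_rot: [-0.082, 0.682, 0.721, -0.088]
wrist_force: [-4.4, -3.5, -0.4]
opening: 0.0097
```

```bash
python3 look.py s20 side 265 120 120; python3 look.py t20 top 400 180 100; python3 - <<'E'
from h import *
S0=load('s18');S=load('s20')
# front near corner in side view; predict for th
u=np.array([.998,.061]);v=np.array([-.061,.998]);P=np.array([.65235,-.259425])
for th in(0,.14,.17,.2,.23,.26):
    c,s=np.cos(th),np.sin(th); out=[]
    for d,h,w in((-.201,.012,.096),(-.01,.012,.096),(-.075,.062,0)):
        q=P+u*(d*c+h*s)+v*w; out.append([*q,.07-d*s+h*c])
    print(th,((proj(S,out)-[265,120])/.15).round().tolist())
E
```

```text
21.9167 [ 0.50740442 -0.26733952  0.16619901] [-4.40785744 -3.50848059 -0.367594  ] 0.009721877798320507
px = 265+X*0.1500, 120+Y*0.1500
[[327.32812925 164.65529059]
 [327.17731601 156.64573214]]
21.9667 [ 0.50740035 -0.26733716  0.16619795] [-5.39760455 -2.60198774 -1.13248029] 0.009907447556800057
px = 400+X*0.1250, 180+Y*0.1250
[[449.9127082  247.321432  ]
 [452.24360982 245.47846462]]
0 [[553.0, 494.0], [111.0, 506.0], [260.0, 321.0]]
0.14 [[544.0, 434.0], [107.0, 504.0], [239.0, 300.0]]
0.17 [[541.0, 421.0], [106.0, 503.0], [234.0, 296.0]]
0.2 [[538.0, 408.0], [105.0, 503.0], [228.0, 292.0]]
0.23 [[534.0, 395.0], [104.0, 502.0], [223.0, 289.0]]
0.26 [[530.0, 383.0], [103.0, 502.0], [218.0, 285.0]]
```

View pics/s20_z.png

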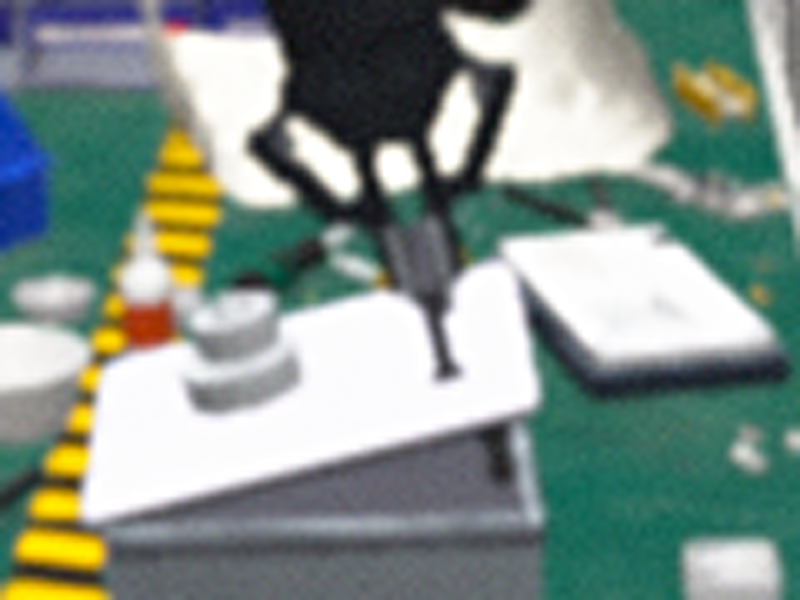

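View pics/t20_z.png

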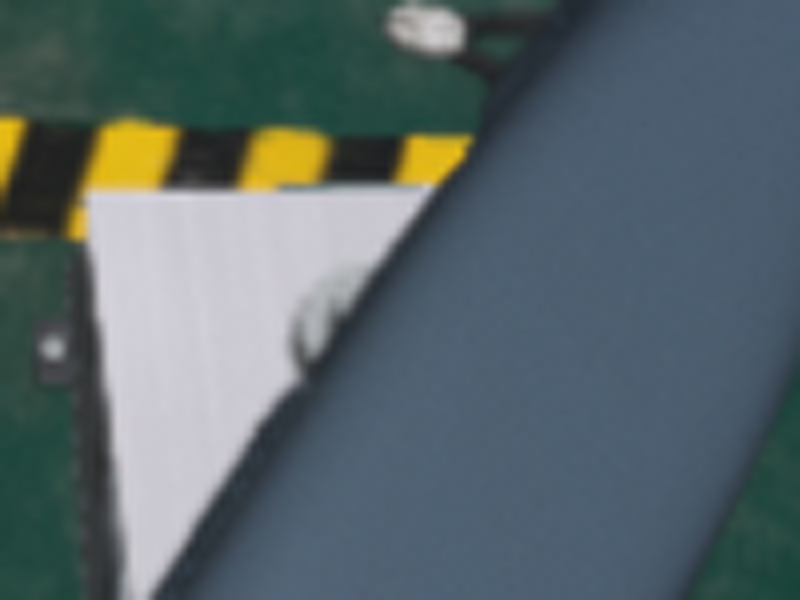

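```bash
python3 - <<'E'
from h import *
o=manip.observe(); print(o['t'],o['tcp_pos'],o['qvel'].round(4),o['opening']); print(manip.job_done())
E
```

```text
22.0167 [ 0.50740037 -0.26735726  0.1662235 ] [-0.0012 -0.0007 -0.0014  0.001  -0.0001  0.0006] 0.00990063168827563
the job is handed in; nothing more can be done
None
```

I fitted the wide ring and then the narrow ring on the post and let go of both. I then pulled the lid off its gasket by the handle and handed the job in at 22.0 s, still gripping the handle with the lid ajar. No verdict was reported.

**Last checks:**
- **Rings:** the side view shows the wide ring on the lid and the narrow ring on top of it, with nothing touching them.
- **Lid angle:** the tool motion gives about 0.24 rad and the lid corner in the side image gives about 0.20–0.22 rad. Both are inside 0.14–0.34.
- **Grip and motion:** the fingers stopped on the handle bar at about 9.9 mm. The arm was still, with joint speeds near 0.001 rad/s.

**Disagreements and gaps:**
- **Camera offset:** the two cameras differed by about 3–4 mm in x on the post and rings. I went by the side view, checked against the fingers.
- **Wide ring off-centre:** the wide ring looks about 2.5 mm off the post axis, inside the 6 mm limit.
- **Grip openings:** the readings on the rings and the bar came out about 2–3 mm below the true sizes.
- **Low vertical force:** the wrist showed only about 0.4–1.6 N downward while holding the lid, less than I expected for the lid and rings.
- **Top view blocked:** the arm hid most of the lid in the last top picture, so the final ring check rests on the side view.
- **Other parts:** I did not measure the capacitor, relay and heatsink again at the end. I saw no contact with them.

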